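Crimp a reagent vial: set the depth dial, three clicks on the ratchet lever, and hold

ROBOT

A 6-joint arm with a two-finger parallel gripper is mounted at the origin on the work surface. World frame = base frame: x ahead of the robot, y to its left, z up, the work surface at z = 0. Lengths are in m, angles in rad, forces in N, time in s.
With the tool pointing down it reaches from about 0.325 to 0.75 m from the base axis. Payload 7.6 kg.
Tool frame: the origin (TCP) lies at the very end of the fingers, on their centre line; the grasp point (between the pads) lies 19 mm behind it; z points along the fingers, y is the line along which they close (so a half turn about z gives the same grasp; the last joint's range is limited). The gripper opens to 85 mm and grips with 20 to 120 N. Pads are 22 mm wide; open, the fingers measure 114 mm over their backs; the gripper's body (76 mm by 85 mm) begins 54 mm behind the grasp point. The pads swing forward as they close: fully open they stand 13 mm farther back than shut.
Start: joints at [1.054, 0.052, 1.401, -0, 1.689, -0.07], TCP at [0.227, 0.473, 0.231] pointing down, gripper open.
Joint ranges: [-2.9, 2.9], [-0.91, 2.17], [0.12, 2.37], [-1.06, 4.2], [0.26, 2.73], [-2.93, 2.93]. Speed limits (rad/s): [2.57, 2.57, 3.01, 3.14, 3.14, 3.14].

INTERFACE

Orientations are given as a 3x3 rotation matrix whose columns are the frame's x, y, z axes.
In Python, from workcell import r gives the robot as it stands.
- The arm moves only by the tool jog_arm, never from a script. Its argument "deltas" is a list of rows, each an object with "offset": the shift along the tool's x, y, z in shares of 100 cm (1.0 is 100 cm), a list of three; "yaw": the turn about the tool's z in fractions of the full range, 1 being 180 degrees; "hand": the opening, from 0 (shut) to 1 (fully open). In form: [{"offset": [dx, dy, dz], "yaw": yaw, "hand": hand}, ...]. A call has 1 to 20 rows; each row is the pose to reach, as a shift and turn from the pose commanded when the call began, along the tool's axes at that moment; what a row does not reach only later rows make up. A row lasts 1/10 s, in which the tool goes at most 50 mm and 8.59 degrees, less where a joint would pass 70% of its speed; a pose out of reach is approached as far as the arm can. A call with a gripper value outside its range is refused whole. The fingers move at their own pace and stop on an object; "squeeze" is the grip in N (left out, the last holds). Time passes only in rows, so rows that repeat a pose let the fingers close. It gives the time, the measured TCP pose, the force, the opening and the grip force at its end, in the units of the state.
- r.state(): the state, without advancing time (a new reading comes with each control period).
- r.get_image(name): name is "scene" or "top" or "wrist"; returns the picture (480x640x3 uint8, red, green, blue); there is no depth.
- r.calibration(name): a dict with "intrinsics" (3x3 intrinsics, pixels), "distortion" ([k1, k2, p1, p2, k3] as OpenCV has them; the pictures are not rectified), "R" (3x3) and "t" (3): a world point X has camera coordinates R X + t. Camera axes: x right, y down, z forward; pixel columns grow to the right and rows downward; lengths in m; the calibration is good to about 2 mm. A picture is of the moment at which its call begins: read the wrist's pose just before it. calibration takes no time and is no camera call; for the wrist camera it gives the pose at the moment of the call.
- r.sign_off(): hands the job in; it is judged then, once.
The state is a dict: "clock": time; "q": joint angles; "joint_velocities": joint speeds; "tau": joint torques, N m; "ee_pos": TCP position; "eef_rot": TCP orientation; "ft_force": force on the tool from outside, world axes, zero at the start; "torque": the same for the moment, N m; "gripper_width": finger opening in m; "gripper_force": force on a finger pad.
Only numpy, scipy, OpenCV 4.12 (cv2) and the standard library are available. Lean on these libraries where they do the work, as an engineer would, in place of code of your own. Each camera call takes 0.05 s, during which the arm holds its last target. There are 200 camera calls.

TASK

Crimp the capped vial that already stands in the bench crimping press. First turn the knurled knob on top of the press, in small turns, until the dial needle points at the limit marker on the dial; only then push the ratchet lever down by exactly three clicks, felt through the lever - never a fourth, the ratchet does not let it back - and finish still pressing the lever down there, bearing the spring's pull yourself instead of leaving it to the pawl. Leave the vial in its nest and everything else on the bench where it is.

Things in the scene. Friction and masses are not known exactly. Their poses are not given: they have to be found in the camera images.
- press: grey cast bench crimping press, bolted down, base 110 x 210 mm, 267 mm high. Origin: centre of the vial nest, at bench level; z up. Throat and lever point along its own -y, the column stands on its +y side. Head: x -30 to 30, y -32 to 100, z 154 to 225 mm. On top, behind the knob, lies the dial plate: x -58 to 58, y 30 to 132, top at z 229 mm
- knob (a joint): turn (rad, stops at -3 and 3) of the crimp-depth knob: plain knurled steel, 36 mm across, 35 mm tall (z 232 to 267 mm), on an upright axis over the vial at x 0, y 0 of the press. Grows clockwise seen from above. Friction 0.06 N m; stays where it is left
- knob_grip (a point): point on the knob's axis, 10 mm below its top: the height to grip it from above, at any yaw (fingertips 19 mm lower still clear the dial by 9 mm)
- needle_tip (a point): tip of the thin black dial needle (3 mm wide), 64 mm from its pivot; the pivot lies 45 mm behind the knob's axis (press +y). The needle sweeps flat over the dial plate and points away from the knob; it is geared to the knob and turns the same way, 0.3 rad for each rad of the knob
- mark (a point): where the needle tip must point: 64 mm from the needle's pivot, at the inner nose of the limit marker, a 12 x 16 mm dark steel tab with a white centre line on the outer rim of the dial. The needle starts 0.25 to 0.8 rad anticlockwise of it
- lever: steel ratchet lever with shaft and toothed wheel. Origin on the shaft axis in the press's plane x = 0; its x axis is the shaft axis (parallel to the press x); pushing it down turns it positively about that axis. The bar lies in its plane x = -52 mm along its own (0, -0.939, 0.343): at rest it slopes 0.35 rad up and away from the press. Total travel 0.8 rad
- lever_axis (a point): fixed point on the lever's shaft axis, in the plane of the lever bar: press x -52, y 20, z 180 mm. The first click comes 0.04 to 0.14 rad below rest (differs from start to start), the next ones 0.14 rad (25 mm at the grip) apart. Let go after a click, the lever springs back about 0.03 rad (5 mm at the grip) onto the pawl and stays there
- lever_grip (a point): in the middle of the flat black rubber grip (30 mm wide, 20 mm thick, 120 to 220 mm from the shaft), 175 mm from the shaft; 240 mm high at rest. The push needed here climbs over 6 N to 9 to 17 N just before each click, then falls at once by some 6 to 9 N as the lever gives way about 4 mm, and climbs again (smaller wobbles are friction); after the third click 6 to 8 N holds it clear of the pawl
- pawl_plate: small dark steel plate, clamped by screws round the shaft on the press's +x side, that carries the sprung pawl; origin on the shaft axis, axes those of the press but turned up to 0.06 rad about the shaft from start to start, which shifts all the clicks alike. Does not move in use
- vial: glass vial 28 mm in diameter, 55 mm high, with an aluminium cap, standing in the press's nest, 24 mm above the bench; origin at the centre of its underside.
- vial_a: spare capped vial, 28 x 55 mm, loose, behind the press (its +x side)
- vial_b: spare capped vial, 28 x 55 mm, loose, behind the press (its +x side)
- cap_dish: flat steel dish with caps, 74 mm across, 14 mm high, loose, below the lever
- decapper: hand decapping pliers, 170 x 50 x 12 mm, lying loose on the robot's side of the press
- spray_bottle: white bottle, 68 mm in diameter, 190 mm high, loose, to the left
- label_roll: roll of paper labels, 90 mm across, 50 mm high, loose, to the right
- tube_rack: white rack with stoppered tubes, 70 x 200 x 108 mm, loose, to the left
- marker_pen: pen, 130 mm long, 14 mm thick, lying loose to the right

How it is judged:
On the way, in this order (a step that is already met when the one before it is completed fails the run):
1. the needle points at the limit marker (tip within 2.5 mm) while the lever has not made its first click (horizontal distance between needle_tip and mark below 0.0025 m and z of lever_grip in the frame of pawl_plate above 0.04 m), for 0.3 s.
2. the lever has made its third click and not its fourth (z of lever_grip in the frame of pawl_plate between -0.028 and -0.008 m), for 0.2 s.
At the end, for the whole second after the job is handed in: The lever stands between its third and fourth click, and the fingers still press on it with more than 4 N, so that it does not hang on the pawl; the needle tip is within 2.5 mm of the mark; the vial stands upright in its nest (all of step 2 and horizontal distance between needle_tip and mark below 0.0025 m and z of vial in the frame of press below 0.03 m and horizontal distance between vial and press below 0.004 m and angle between vial's own z axis and vertical below 0.15 rad and contact force between the fingers and lever above 4 N); the arm keeps its last pose, push and grip.
It fails at once if a fourth click: the lever is past its third notch (z of lever_grip in the frame of pawl_plate below -0.0325 m).
It fails at once if something else on the bench is moved by more than 3 cm (distance of any of vial_a, vial_b, cap_dish, decapper, spray_bottle, label_roll, tube_rack, marker_pen from where it was at the start of the episode above 0.03 m).
It fails at once if the vial is out of its nest (not (z of vial in the frame of press below 0.03 m and horizontal distance between vial and press below 0.004 m and angle between vial's own z axis and vertical below 0.15 rad)).
It also fails if it takes over 72 s, if anything falls off the work surface, if the arm or the gripper's body presses on something with over 40 N, if the wrist force passes 120 N, or if a joint passes its speed limit or range.

## Working session

There is one attempt and no reset: what is moved stays moved. The work goes in short steps, Python scripts to look and compute and a tool call to move; the robot and the scene stay as the last step left them, time stands still between calls to the robot, and variables do not carry over. Pictures are saved under pics/ and viewed, at most 10 in all, crops included, and the job is handed in when it is done.

Besides the shell and the picture viewer there is one more tool, called after "Emit:" in YAML: its name, and indented under it one key for each argument. jog_arm: Moves the arm, as the interface text tells. Its arguments: {"type":"object","properties":{"deltas":{"type":"array","items":{"type":"object","properties":{"offset":{"type":"array","items":{"type":"number"}},"yaw":{"type":"number"},"hand":{"type":"number"}}}},"squeeze":{"type":"number"}},"required":["deltas"]}

```bash
mkdir -p pics; ls; python3 - <<'E'
from workcell import r
import cv2
s=r.state(); print(s)
for n in("top","scene"):
    c=r.calibration(n); print(n,c)
    cv2.imwrite(f"pics/{n}0.png",cv2.cvtColor(r.get_image(n),cv2.COLOR_RGB2BGR))
E
```

```text
pics
{'clock': 0.0, 'q': array([ 1.05369514e+00,  5.28369665e-02,  1.40174333e+00,  7.78900937e-06,
        1.68857132e+00, -7.03018386e-02]), 'joint_velocities': array([ 1.14744396e-03, -1.53721013e-05,  4.17863717e-04, -9.16109652e-05,
       -3.00247223e-04,  1.03110593e-03]), 'tau': array([ 2.32104940e-03, -3.81668329e+01, -3.60185874e+01,  5.97587132e-05,
        6.22686261e-03, -3.22467429e-05]), 'ee_pos': array([0.22667313, 0.47321381, 0.23046292]), 'eef_rot': array([[-9.01835007e-01,  4.32079873e-01, -7.77419740e-04],
       [ 4.32080556e-01,  9.01834002e-01, -1.35131964e-03],
       [ 1.17225535e-04, -1.55457531e-03, -9.99998785e-01]]), 'ft_force': array([ 0.8135744 , -0.06742128, -0.12623256]), 'torque': array([-0.00622989,  0.01422437,  0.01779439]), 'gripper_force': 0.0, 'gripper_width': 0.085508221429274}
top {'intrinsics': array([[444.98435854,   0.        , 320.0055649 ],
       [  0.        , 444.98435854, 232.01613294],
       [  0.        ,   0.        ,   1.        ]]), 'distortion': array([-0.05917256,  0.        ,  0.        ,  0.        ,  0.        ]), 'R': array([[-0.02629124, -0.99956577,  0.01330555],
       [-0.99540172,  0.02495065, -0.09248183],
       [ 0.09210969, -0.01567583, -0.99562547]]), 't': array([0.01662705, 0.51359042, 0.98210895])}
scene {'intrinsics': array([[463.73423232,   0.        , 320.24031806],
       [  0.        , 463.73423232, 246.1916485 ],
       [  0.        ,   0.        ,   1.        ]]), 'distortion': array([-0.12297717,  0.        ,  0.        ,  0.        ,  0.        ]), 'R': array([[-0.22646037,  0.97395289, -0.01146583],
       [ 0.56860794,  0.12263496, -0.81341605],
       [-0.79082281, -0.19072606, -0.5815693 ]]), 't': array([ 0.10369045, -0.15882722,  1.38974822])}
```

View pics/top0.png

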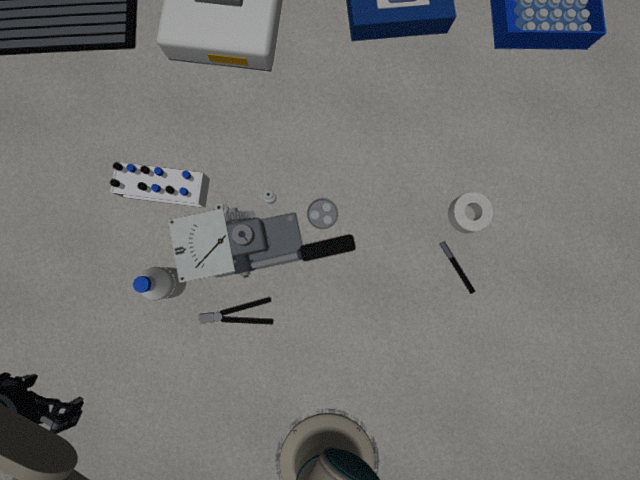

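View pics/scene0.png

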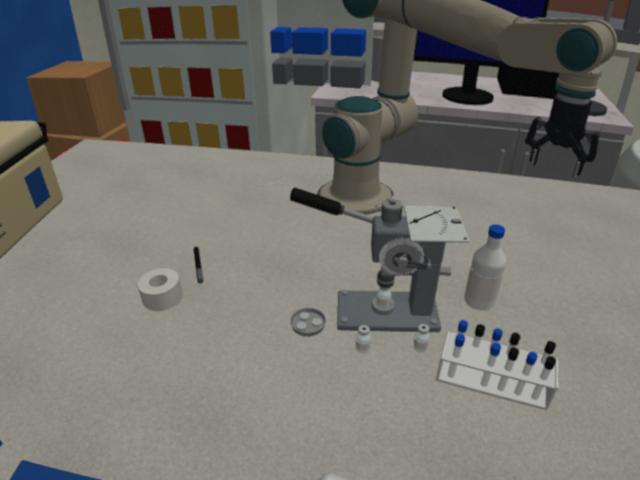

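The top view shows the knob near (242,234), the dial plate to its left with the marker near (180,250), and the lever grip near (328,247). I'll enlarge the dial.

```bash
python3 - <<'E'
import cv2
a=cv2.imread("pics/top0.png")[190:300,160:310]
cv2.imwrite("pics/c1.png",cv2.resize(a,None,fx=5.3,fy=5.3,interpolation=cv2.INTER_CUBIC))
E
```

```text
(no output)
```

View pics/c1.png

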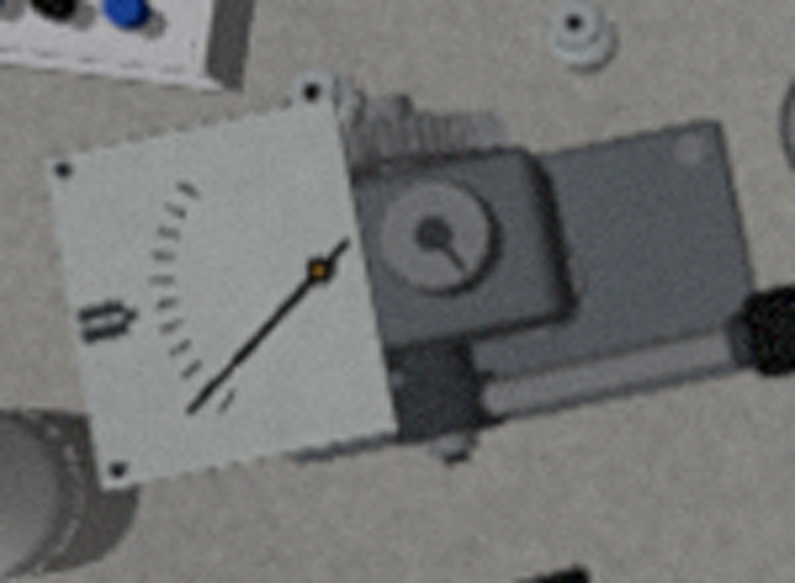

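The crop shows the needle pivot (318,270), its tip (190,411), the marker nose (135,316), the knob top (438,235) and the plate corners.

```bash
cat > h.py <<'E'
import numpy as np,cv2
from workcell import r
def ray(px,z,c):
    u=cv2.undistortPoints(np.array([[px]],float),c["intrinsics"],c["distortion"])[0,0]
    R,t=np.array(c["R"]),np.array(c["t"]); C=-R.T@t; d=R.T@np.array([u[0],u[1],1]); return C+d*(z-C[2])/d[2]
def proj(X,c):
    return cv2.projectPoints(np.atleast_2d(np.array(X,float)),cv2.Rodrigues(np.array(c["R"]))[0],np.array(c["t"]),c["intrinsics"],c["distortion"])[0][:,0]
E
python3 - <<'E'
from h import *
from scipy.optimize import least_squares
c=r.calibration("top")
f=lambda p:np.array([(p[0]+.5)/5.3-.5+160,(p[1]+.5)/5.3-.5+190])
im=np.array([f(p) for p in[(333,100),(397,433),(103,490),(48,161),(438,235),(318,270)]])
P=np.array([[58,30,229],[-58,30,229],[-58,132,229],[58,132,229],[0,0,267],[0,45,232]])/1e3
def W(v,P):
    a=v[2];R=np.array([[np.cos(a),-np.sin(a),0],[np.sin(a),np.cos(a),0],[0,0,1]]);return P@R.T+[v[0],v[1],0]
s=least_squares(lambda v:(proj(W(v,P),c)-im).ravel(),[.4,.15,.1])
v=s.x;print(v,s.fun.reshape(-1,2).round(2))
tip=ray(f((190,411)),.232,c);mk=ray(f((135,316)),.231,c);pv=W(v,np.array([[0,.045,.232]]))[0]
print(tip,mk,pv,np.linalg.norm((tip-pv)[:2]),np.linalg.norm((mk-pv)[:2]))
an=lambda q:np.arctan2(q[1]-pv[1],q[0]-pv[0]);print("needle delta cw",an(tip)-an(mk),"knob",(an(tip)-an(mk))/.3)
for n,q in dict(knob=[0,0,.257],lever=[-.052,.02-.939*.175,.18+.343*.175]).items():print(n,W(v,np.array([q]))[0])
st=r.state();a=st["eef_rot"];print("tool x world yaw",np.degrees(np.arctan2(a[1,0],a[0,0])))
print("press x yaw",np.degrees(v[2]))
print("dtool to above knob", a.T@(W(v,np.array([[0,0,.30]]))[0]-st["ee_pos"])*100)
E
```

```text
[0.49102688 0.1409807  0.17805202] [[ 0.52 -0.46]
 [ 0.37 -0.14]
 [-0.18  0.59]
 [-0.99 -0.63]
 [-0.41  0.22]
 [ 0.7   0.39]]
[0.43738108 0.22996169 0.232     ] [0.46982858 0.24882332 0.231     ] [0.48305681 0.18526927 0.232     ] 0.0639037185717124 0.06491612500280323
needle delta cw 0.5910674314936908 knob 1.970224771645636
knob [0.49102688 0.1409807  0.257     ]
lever [ 0.46541077 -0.01027247  0.240025  ]
tool x world yaw 154.40170023675424
press x yaw 10.20162934389234
dtool to above knob [-38.19484335 -18.55360252  -6.92302527]
```

Careful with the scale: shifts go in shares of 100 cm and turns go in shares of 180 degrees. That gives: -38.2 cm is -0.382, -18.6 cm is -0.186.

Emit:
jog_arm:
  deltas:
    - {"offset": [0,0,-0.05],"yaw": 0,"hand": 1}
    - {"offset": [0,0,-0.09],"yaw": 0,"hand": 1}
    - {"offset": [-0.382,-0.186,-0.09],"yaw": 0,"hand": 1}
    - {"offset": [-0.382,-0.186,-0.09],"yaw": 0,"hand": 1}
    - {"offset": [-0.382,-0.186,-0.09],"yaw": 0,"hand": 1}
    - {"offset": [-0.382,-0.186,-0.09],"yaw": 0,"hand": 1}
    - {"offset": [-0.382,-0.186,-0.09],"yaw": 0,"hand": 1}
    - {"offset": [-0.382,-0.186,-0.09],"yaw": 0,"hand": 1}
    - {"offset": [-0.382,-0.186,-0.09],"yaw": 0,"hand": 1}
    - {"offset": [-0.382,-0.186,-0.09],"yaw": 0,"hand": 1}
    - {"offset": [-0.382,-0.186,-0.09],"yaw": 0,"hand": 1}
    - {"offset": [-0.382,-0.186,-0.09],"yaw": 0,"hand": 1}
    - {"offset": [-0.382,-0.186,-0.09],"yaw": 0,"hand": 1}
    - {"offset": [-0.382,-0.186,-0.09],"yaw": 0,"hand": 1}
    - {"offset": [-0.382,-0.186,-0.09],"yaw": 0,"hand": 1}
  squeeze: 30

```text
clock: 1.6
ee_pos: [0.4904, 0.1417, 0.3215]
eef_rot: [[-0.903, 0.43, 0.0], [0.43, 0.903, 0.0], [-0.0, 0.0, -1.0]]
ft_force: [-0.2, -0.5, -0.1]
gripper_width: 0.0854
gripper_force: 0.0
```

```bash
python3 - <<'E'
from h import *
s=r.state();print(s["clock"],s["ee_pos"],s["q"],s["ft_force"])
c=r.calibration("wrist")
cv2.imwrite("pics/w1.png",cv2.cvtColor(r.get_image("wrist"),cv2.COLOR_RGB2BGR))
print(proj([[.491,.141,.267],[.4698,.2488,.231],[.4374,.23,.232],[.4831,.1853,.232],[.491,.141,.0]],c).round(1), -c["R"].T@c["t"])
E
```

```text
1.6 [0.49038158 0.14170564 0.32149605] [ 2.08846446e-01  9.30205375e-03  1.26660181e+00  2.04710198e-04
  1.86536849e+00 -9.16922492e-01] [-0.20311095 -0.53882498 -0.0790588 ]
[[317.2 263.7]
 [457.  145.6]
 [411.1 109.8]
 [372.9 206.7]
 [317.6 186.1]] [0.41932375 0.17572445 0.46467329]
```

View pics/w1.png

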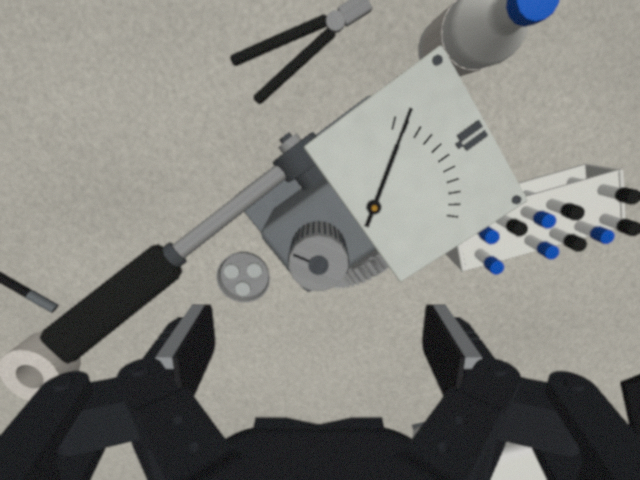

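The wrist view confirms the fit: knob top (318,264), needle tip (411,109), marker nose (457,148), all within about 2 px of prediction. Next I lower and grip.

In the tool's units: 8.3 cm is 0.083, -0.08 cm is -0.0008.

Emit:
jog_arm:
  deltas:
    - {"offset": [-0.0008,-0.0004,0.04],"yaw": 0,"hand": 1}
    - {"offset": [-0.0008,-0.0004,0.07],"yaw": 0,"hand": 1}
    - {"offset": [-0.0008,-0.0004,0.083],"yaw": 0,"hand": 1}
    - {"offset": [-0.0008,-0.0004,0.083],"yaw": 0,"hand": 1}
    - {"offset": [-0.0008,-0.0004,0.083],"yaw": 0,"hand": 0.55}
    - {"offset": [-0.0008,-0.0004,0.083],"yaw": 0,"hand": 0.45}
    - {"offset": [-0.0008,-0.0004,0.083],"yaw": 0,"hand": 0.3}
    - {"offset": [-0.0008,-0.0004,0.083],"yaw": 0,"hand": 0.3}
    - {"offset": [-0.0008,-0.0004,0.083],"yaw": 0,"hand": 0.3}
    - {"offset": [-0.0008,-0.0004,0.083],"yaw": 0,"hand": 0.3}
  squeeze: 30

```text
clock: 2.65
ee_pos: [0.4922, 0.1407, 0.2398]
eef_rot: [[-0.902, 0.432, 0.003], [0.432, 0.902, 0.002], [-0.002, 0.003, -1.0]]
ft_force: [2.3, 3.2, 6.3]
gripper_width: 0.0349
gripper_force: 30.8
```

In the tool's units: 100 degrees is 0.5556.

Emit:
jog_arm:
  deltas:
    - {"offset": [0,0,0],"yaw": 0.0333,"hand": 0.3}
    - {"offset": [0,0,0],"yaw": 0.0667,"hand": 0.3}
    - {"offset": [0,0,0],"yaw": 0.1,"hand": 0.3}
    - {"offset": [0,0,0],"yaw": 0.1333,"hand": 0.3}
    - {"offset": [0,0,0],"yaw": 0.1667,"hand": 0.3}
    - {"offset": [0,0,0],"yaw": 0.2,"hand": 0.3}
    - {"offset": [0,0,0],"yaw": 0.2333,"hand": 0.3}
    - {"offset": [0,0,0],"yaw": 0.2667,"hand": 0.3}
    - {"offset": [0,0,0],"yaw": 0.3,"hand": 0.3}
    - {"offset": [0,0,0],"yaw": 0.3333,"hand": 0.3}
    - {"offset": [0,0,0],"yaw": 0.3667,"hand": 0.3}
    - {"offset": [0,0,0],"yaw": 0.4,"hand": 0.3}
    - {"offset": [0,0,0],"yaw": 0.4333,"hand": 0.3}
    - {"offset": [0,0,0],"yaw": 0.4667,"hand": 0.3}
    - {"offset": [0,0,0],"yaw": 0.5,"hand": 0.3}
    - {"offset": [0,0,0],"yaw": 0.5278,"hand": 0.3}
    - {"offset": [0,0,0],"yaw": 0.5556,"hand": 0.3}
    - {"offset": [0,0,0],"yaw": 0.5556,"hand": 0.3}
    - {"offset": [0,0,0],"yaw": 0.5556,"hand": 0.3}
  squeeze: 30

```text
clock: 4.55
ee_pos: [0.4912, 0.1404, 0.2398]
eef_rot: [[0.582, 0.813, 0.0], [0.813, -0.582, 0.001], [0.001, -0.0, -1.0]]
ft_force: [-4.8, 2.9, 8.5]
gripper_width: 0.0352
gripper_force: 31.1
```

```bash
python3 - <<'E'
from h import *
s=r.state();print(s["clock"],s["ee_pos"],s["ft_force"],s["torque"])
A=cv2.cvtColor(r.get_image("top"),cv2.COLOR_RGB2BGR);B=cv2.cvtColor(r.get_image("wrist"),cv2.COLOR_RGB2BGR)
c=r.calibration("wrist");print(proj([[.4698,.2488,.231],[.4831,.1853,.232]],c))
o=np.vstack([cv2.resize(A[190:300,130:330],(480,264),interpolation=3),cv2.resize(B,(440,330))[:, :].copy() if 0 else cv2.resize(B,(480,360))[:330]])
cv2.imwrite("pics/c2.png",o)
cv2.imwrite("pics/A2.png",A)
cv2.imwrite("pics/B2.png",B)
E
```

```text
4.55 [0.49116736 0.14035145 0.23980284] [-4.80192956  2.86075422  8.5088384 ] [ 0.38457526  0.72452691 -0.04346979]
[[121.74893068 130.08442344]
 [244.1439311  233.71165541]]
```

View pics/c2.png

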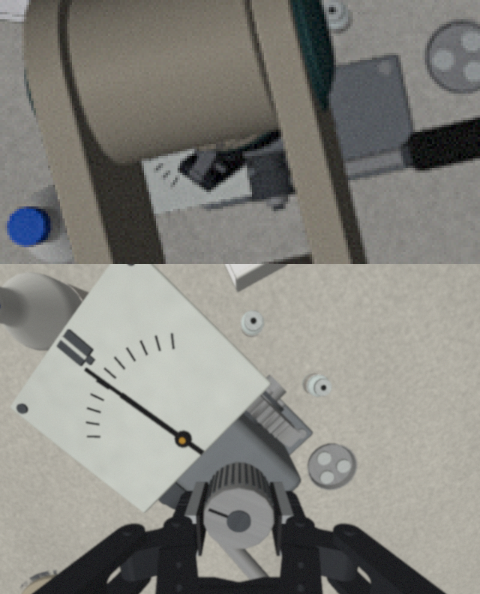

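The top view is blocked by the arm, but the wrist view shows the needle nearly at the marker. I'll enlarge that area.

```bash
python3 - <<'E'
import cv2
a=cv2.imread("pics/B2.png")[80:250,60:280]
cv2.imwrite("pics/c3.png",cv2.resize(a,None,fx=3.5,fy=3.5,interpolation=cv2.INTER_CUBIC))
E
```

```text
(no output)
```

View pics/c3.png

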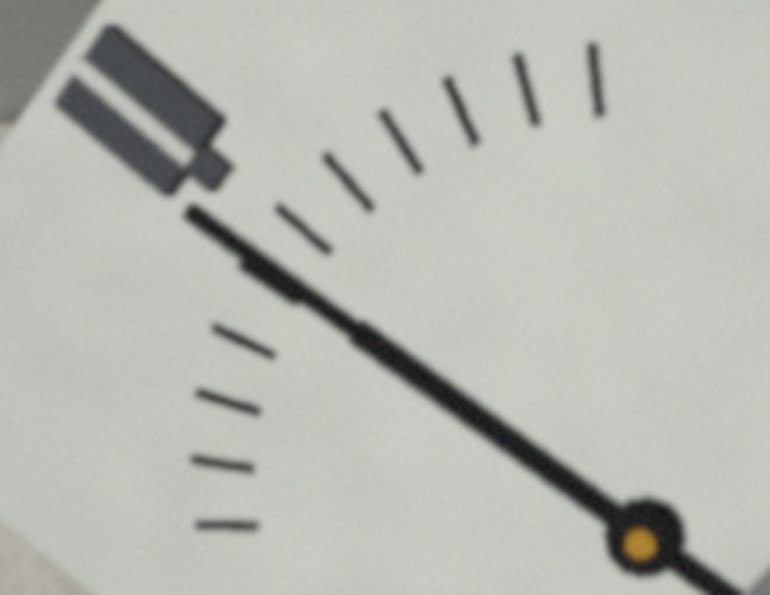

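```bash
python3 - <<'E'
from h import *
c=r.calibration("wrist")
f=lambda p:np.array([(p[0]+.5)/3.5-.5+60,(p[1]+.5)/3.5-.5+80])
pv,tip,mk,l1,l2=[ray(f(p),.232,c) for p in[(645,537),(190,210),(223,180),(82,68),(188,158)]]
an=lambda a,b:np.arctan2(*(b-a)[[1,0]])
print(pv,tip,mk,np.linalg.norm(tip-pv),np.linalg.norm(mk-pv))
print(np.degrees([an(pv,tip),an(pv,mk),an(pv,l1),an(pv,l2),an(l2,l1)]),"knob deg",np.degrees(an(pv,tip)-an(pv,mk))/.3)
E
```

```text
[0.48320805 0.18558197 0.232     ] [0.46494625 0.24771527 0.232     ] [0.47050068 0.24783358 0.232     ] 0.06476140713966912 0.0635353374864683
[106.37876306 101.53724179 102.04660213 102.14563808 101.58961474] knob deg 16.13840423455504
```

In the tool's units: 15.5 degrees is 0.0861.

Emit:
jog_arm:
  deltas:
    - {"offset": [0,0,0],"yaw": 0.0278,"hand": 0.3}
    - {"offset": [0,0,0],"yaw": 0.0556,"hand": 0.3}
    - {"offset": [0,0,0],"yaw": 0.0833,"hand": 0.3}
    - {"offset": [0,0,0],"yaw": 0.0861,"hand": 0.3}
    - {"offset": [0,0,0],"yaw": 0.0861,"hand": 0.3}
    - {"offset": [0,0,0],"yaw": 0.0861,"hand": 0.3}

```text
clock: 5.25
ee_pos: [0.491, 0.1405, 0.2398]
eef_rot: [[0.778, 0.628, 0.0], [0.628, -0.778, 0.001], [0.001, -0.001, -1.0]]
ft_force: [-5.1, 3.9, 8.5]
gripper_width: 0.0351
gripper_force: 31.2
```

```bash
python3 - <<'E'
from h import *
B=cv2.cvtColor(r.get_image("wrist"),cv2.COLOR_RGB2BGR)
c=r.calibration("wrist")
p=proj([[.4698,.2488,.231],[.4831,.1853,.232]],c);print(p)
x,y=(p.mean(0)-[90,75]).astype(int);x=max(x,0);y=max(y,0);print(x,y)
cv2.imwrite("pics/c4.png",cv2.resize(B[y:y+150,x:x+200],None,fx=4,fy=4,interpolation=cv2.INTER_CUBIC))
E
```

```text
[[ 91.53538444 188.93183608]
 [229.59004303 254.68316751]]
70 146
```

View pics/c4.png

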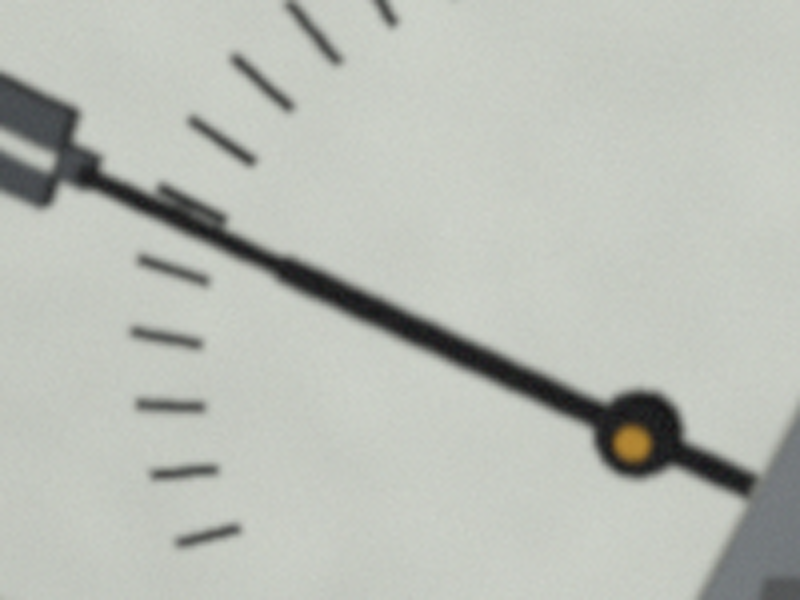

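Needle tip at (82,173) against the nose middle at about (90,170): roughly 0.5 mm short. I'll nudge 1.5° more, release, rise and check.

In the tool's units: -10 cm is -0.1, -8 cm is -0.08, 1.5 degrees is 0.0083.

Emit:
jog_arm:
  deltas:
    - {"offset": [0,0,0],"yaw": 0.0083,"hand": 0.3}
    - {"offset": [0,0,0],"yaw": 0.0083,"hand": 0.3}
    - {"offset": [0,0,0],"yaw": 0.0083,"hand": 0.3}
    - {"offset": [0,0,0],"yaw": 0.0083,"hand": 0.6}
    - {"offset": [0,0,0],"yaw": 0.0083,"hand": 0.8}
    - {"offset": [0,0,0],"yaw": 0.0083,"hand": 0.8}
    - {"offset": [0,0,-0.04],"yaw": 0.0083,"hand": 0.8}
    - {"offset": [0,0,-0.08],"yaw": 0.0083,"hand": 0.8}
    - {"offset": [0,0,-0.1],"yaw": 0.0083,"hand": 0.8}
    - {"offset": [0,0,-0.1],"yaw": 0.0083,"hand": 0.8}
    - {"offset": [0,0,-0.1],"yaw": 0.0083,"hand": 0.8}

```text
clock: 6.4
ee_pos: [0.4916, 0.1398, 0.3375]
eef_rot: [[0.795, 0.607, -0.001], [0.607, -0.795, -0.0], [-0.001, -0.0, -1.0]]
ft_force: [-0.5, -0.4, -1.0]
gripper_width: 0.0682
gripper_force: 0.0
```

```bash
python3 - <<'E'
from h import *
s=r.state();print(s["ee_pos"],s["eef_rot"].round(3).tolist(),s["ft_force"],s["q"])
B=cv2.cvtColor(r.get_image("wrist"),cv2.COLOR_RGB2BGR)
c=r.calibration("wrist")
p=proj([[.4698,.2488,.231],[.4831,.1853,.232]],c);print(p)
x,y=(p.mean(0)-[75,60]).astype(int);x=max(x,0);y=max(y,0);print(x,y)
cv2.imwrite("pics/c5.png",cv2.resize(B[y:y+120,x:x+150],None,fx=5,fy=5,interpolation=cv2.INTER_CUBIC))
E
```

```text
[0.49156018 0.13984901 0.33748195] [[0.795, 0.607, -0.001], [0.607, -0.795, -0.0], [-0.001, -0.0, -1.0]] [-0.45992994 -0.41694621 -1.01439522] [ 2.04949810e-01  1.64722201e-02  1.22771056e+00 -7.24020161e-05
  1.89817972e+00  1.12320823e+00]
[[172.96733598 167.17505779]
 [260.05470292 207.37638194]]
141 127
```

View pics/c5.png

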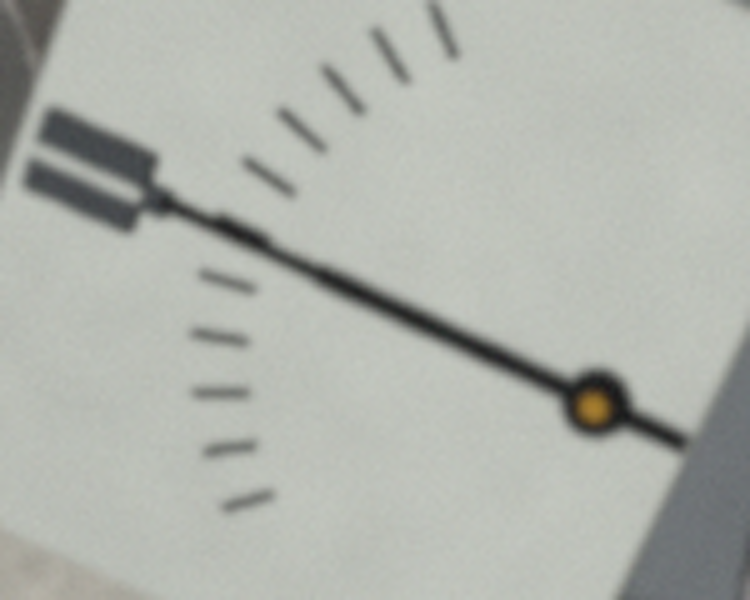

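The needle tip (163,203) now lies on the nose (163,200). Next I move above the lever grip with the fingers shut.

In the tool's units: -11 cm is -0.11, 10 cm is 0.1, -62.8 degrees is -0.3489.

Emit:
jog_arm:
  deltas:
    - {"offset": [-0.04,0.036,0],"yaw": -0.0444,"hand": 0}
    - {"offset": [-0.08,0.073,0],"yaw": -0.0889,"hand": 0}
    - {"offset": [-0.11,0.1,0],"yaw": -0.1333,"hand": 0}
    - {"offset": [-0.11,0.1,0],"yaw": -0.1778,"hand": 0}
    - {"offset": [-0.11,0.1,0],"yaw": -0.2222,"hand": 0}
    - {"offset": [-0.11,0.1,0.02],"yaw": -0.2667,"hand": 0}
    - {"offset": [-0.11,0.1,0.04],"yaw": -0.3111,"hand": 0}
    - {"offset": [-0.11,0.1,0.06],"yaw": -0.3489,"hand": 0}
    - {"offset": [-0.11,0.1,0.06],"yaw": -0.3489,"hand": 0}
    - {"offset": [-0.11,0.1,0.06],"yaw": -0.3489,"hand": 0}
    - {"offset": [-0.11,0.1,0.06],"yaw": -0.3489,"hand": 0}

```text
clock: 7.55
ee_pos: [0.4651, -0.0063, 0.2791]
eef_rot: [[-0.175, 0.985, 0.001], [0.985, 0.175, -0.0], [-0.0, 0.001, -1.0]]
ft_force: [0.2, 0.5, 0.3]
gripper_width: -0.0002
gripper_force: 0.0
```

```bash
python3 - <<'E'
from h import *
s=r.state();print(s["ee_pos"],s["eef_rot"].round(3).tolist(),s["ft_force"],s["gripper_width"])
cv2.imwrite("pics/w2.png",cv2.cvtColor(r.get_image("wrist"),cv2.COLOR_RGB2BGR))
E
```

```text
[ 0.46509272 -0.00627377  0.27913264] [[-0.175, 0.985, 0.001], [0.985, 0.175, -0.0], [-0.0, 0.001, -1.0]] [0.21729989 0.46513911 0.2822233 ] -0.00023793949903329667
```

View pics/w2.png

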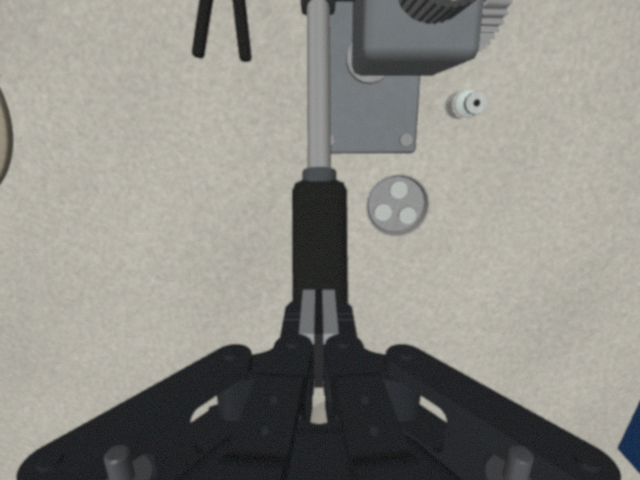

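The fingers are centred over the black grip. I'll lower until they touch, then press in small steps.

In the tool's units: 2.4 cm is 0.024, 2.2 cm is 0.022.

Emit:
jog_arm:
  deltas:
    - {"offset": [0,0,0.015],"yaw": 0,"hand": 0}
    - {"offset": [0,0,0.022],"yaw": 0,"hand": 0}
    - {"offset": [0,0,0.024],"yaw": 0,"hand": 0}
    - {"offset": [0,0,0.024],"yaw": 0,"hand": 0}

```text
clock: 8.0
ee_pos: [0.4646, -0.0062, 0.2537]
eef_rot: [[-0.177, 0.984, -0.001], [0.984, 0.177, 0.0], [0.0, -0.001, -1.0]]
ft_force: [-0.6, -0.1, 0.0]
gripper_width: 0.0002
gripper_force: 0.0
```

In the tool's units: 0.3 cm is 0.003, 0.15 cm is 0.0015.

Emit:
jog_arm:
  deltas:
    - {"offset": [0,0,0.0015],"yaw": 0,"hand": 0}
    - {"offset": [0,0,0.003],"yaw": 0,"hand": 0}

```text
clock: 8.2
ee_pos: [0.465, -0.0063, 0.2516]
eef_rot: [[-0.177, 0.984, 0.001], [0.984, 0.177, -0.0], [-0.0, 0.001, -1.0]]
ft_force: [0.6, -1.5, 4.9]
gripper_width: -0.0
gripper_force: 2.8
```

In the tool's units: 0.3 cm is 0.003, 0.15 cm is 0.0015.

Emit:
jog_arm:
  deltas:
    - {"offset": [-0.001,0,0.0015],"yaw": 0,"hand": 0}
    - {"offset": [-0.001,0,0.003],"yaw": 0,"hand": 0}

```text
clock: 8.4
ee_pos: [0.4653, -0.0071, 0.2498]
eef_rot: [[-0.177, 0.984, 0.002], [0.984, 0.177, 0.0], [-0.0, 0.002, -1.0]]
ft_force: [-2.7, -0.2, 8.1]
gripper_width: 0.0
gripper_force: 4.0
```

In the tool's units: 0.2 cm is 0.002, -0.04 cm is -0.0004.

Emit:
jog_arm:
  deltas:
    - {"offset": [-0.0004,0,0.001],"yaw": 0,"hand": 0}
    - {"offset": [-0.0007,0,0.002],"yaw": 0,"hand": 0}

```text
clock: 8.6
ee_pos: [0.4655, -0.0079, 0.248]
eef_rot: [[-0.177, 0.984, 0.003], [0.984, 0.177, 0.0], [-0.0, 0.003, -1.0]]
ft_force: [-2.9, 1.2, 8.5]
gripper_width: -0.0002
gripper_force: 4.0
```

In the tool's units: 0.2 cm is 0.002, 0.1 cm is 0.001.

Emit:
jog_arm:
  deltas:
    - {"offset": [-0.0004,0,0.001],"yaw": 0,"hand": 0}
    - {"offset": [-0.0007,0,0.002],"yaw": 0,"hand": 0}

```text
clock: 8.8
ee_pos: [0.4656, -0.0085, 0.2462]
eef_rot: [[-0.177, 0.984, 0.003], [0.984, 0.177, 0.0], [-0.0, 0.003, -1.0]]
ft_force: [-3.5, 0.5, 8.8]
gripper_width: 0.0001
gripper_force: 4.2
```

In the tool's units: 0.2 cm is 0.002, 0.1 cm is 0.001.

Emit:
jog_arm:
  deltas:
    - {"offset": [-0.0004,0,0.001],"yaw": 0,"hand": 0}
    - {"offset": [-0.0007,0,0.002],"yaw": 0,"hand": 0}

```text
clock: 9.0
ee_pos: [0.4657, -0.0093, 0.2443]
eef_rot: [[-0.177, 0.984, 0.003], [0.984, 0.177, -0.0], [-0.001, 0.003, -1.0]]
ft_force: [-2.7, 0.9, 8.6]
gripper_width: 0.0001
gripper_force: 4.3
```

In the tool's units: 0.2 cm is 0.002, 0.1 cm is 0.001.

Emit:
jog_arm:
  deltas:
    - {"offset": [-0.0004,0,0.001],"yaw": 0,"hand": 0}
    - {"offset": [-0.0007,0,0.002],"yaw": 0,"hand": 0}

```text
clock: 9.2
ee_pos: [0.4659, -0.01, 0.2424]
eef_rot: [[-0.177, 0.984, 0.003], [0.984, 0.177, -0.0], [-0.001, 0.003, -1.0]]
ft_force: [-3.1, 1.1, 9.4]
gripper_width: -0.0001
gripper_force: 4.9
```

In the tool's units: 0.2 cm is 0.002, 0.1 cm is 0.001.

Emit:
jog_arm:
  deltas:
    - {"offset": [-0.0004,0,0.001],"yaw": 0,"hand": 0}
    - {"offset": [-0.0007,0,0.002],"yaw": 0,"hand": 0}

```text
clock: 9.4
ee_pos: [0.466, -0.0106, 0.2405]
eef_rot: [[-0.177, 0.984, 0.003], [0.984, 0.177, -0.0], [-0.001, 0.003, -1.0]]
ft_force: [-4.0, -0.0, 10.1]
gripper_width: -0.0002
gripper_force: 5.1
```

In the tool's units: 0.2 cm is 0.002, 0.1 cm is 0.001.

Emit:
jog_arm:
  deltas:
    - {"offset": [-0.0004,0,0.001],"yaw": 0,"hand": 0}
    - {"offset": [-0.0007,0,0.002],"yaw": 0,"hand": 0}

```text
clock: 9.6
ee_pos: [0.4662, -0.0113, 0.2385]
eef_rot: [[-0.177, 0.984, 0.003], [0.984, 0.177, 0.0], [-0.001, 0.003, -1.0]]
ft_force: [-4.1, 1.3, 10.2]
gripper_width: -0.0
gripper_force: 5.4
```

In the tool's units: 0.2 cm is 0.002, 0.1 cm is 0.001.

Emit:
jog_arm:
  deltas:
    - {"offset": [-0.0003,0,0.001],"yaw": 0,"hand": 0}
    - {"offset": [-0.0006,0,0.002],"yaw": 0,"hand": 0}

```text
clock: 9.8
ee_pos: [0.4663, -0.0119, 0.2367]
eef_rot: [[-0.177, 0.984, 0.003], [0.984, 0.177, -0.0], [-0.001, 0.003, -1.0]]
ft_force: [-4.9, 1.3, 10.6]
gripper_width: 0.0001
gripper_force: 5.7
```

In the tool's units: 0.2 cm is 0.002, 0.1 cm is 0.001.

Emit:
jog_arm:
  deltas:
    - {"offset": [-0.0003,0,0.001],"yaw": 0,"hand": 0}
    - {"offset": [-0.0006,0,0.002],"yaw": 0,"hand": 0}

```text
clock: 10.0
ee_pos: [0.4664, -0.0125, 0.2347]
eef_rot: [[-0.177, 0.984, 0.003], [0.984, 0.177, -0.0], [-0.001, 0.003, -1.0]]
ft_force: [-4.0, 2.1, 10.9]
gripper_width: -0.0001
gripper_force: 5.7
```

Emit:
jog_arm:
  deltas:
    - {"offset": [-0.0003,0,0.001],"yaw": 0,"hand": 0}
    - {"offset": [-0.0006,0,0.002],"yaw": 0,"hand": 0}

```text
clock: 10.2
ee_pos: [0.4665, -0.0131, 0.2329]
eef_rot: [[-0.177, 0.984, 0.004], [0.984, 0.177, -0.0], [-0.001, 0.003, -1.0]]
ft_force: [-4.6, 0.7, 12.2]
gripper_width: 0.0003
gripper_force: 5.9
```

In the tool's units: 0.2 cm is 0.002, 0.1 cm is 0.001.

Emit:
jog_arm:
  deltas:
    - {"offset": [-0.0003,0,0.001],"yaw": 0,"hand": 0}
    - {"offset": [-0.0006,0,0.002],"yaw": 0,"hand": 0}

```text
clock: 10.4
ee_pos: [0.4666, -0.0137, 0.231]
eef_rot: [[-0.177, 0.984, 0.004], [0.984, 0.177, -0.0], [-0.001, 0.004, -1.0]]
ft_force: [-5.9, 1.3, 12.7]
gripper_width: 0.0001
gripper_force: 6.6
```

In the tool's units: 0.2 cm is 0.002, 0.1 cm is 0.001.

Emit:
jog_arm:
  deltas:
    - {"offset": [-0.0003,0,0.001],"yaw": 0,"hand": 0}
    - {"offset": [-0.0006,0,0.002],"yaw": 0,"hand": 0}

```text
clock: 10.6
ee_pos: [0.4668, -0.0146, 0.2274]
eef_rot: [[-0.177, 0.984, 0.002], [0.984, 0.177, -0.001], [-0.001, 0.002, -1.0]]
ft_force: [-0.1, -0.9, 3.9]
gripper_width: -0.0002
gripper_force: 2.4
```

First click felt at about z = 0.2295 (force 12.7 → 3.9 N). The second should come about 25 mm lower.

In the tool's units: 1.2 cm is 0.012, 1.05 cm is 0.0105.

Emit:
jog_arm:
  deltas:
    - {"offset": [-0.0003,0,0.0015],"yaw": 0,"hand": 0}
    - {"offset": [-0.0006,0,0.003],"yaw": 0,"hand": 0}
    - {"offset": [-0.001,0,0.0045],"yaw": 0,"hand": 0}
    - {"offset": [-0.0013,0,0.006],"yaw": 0,"hand": 0}
    - {"offset": [-0.0016,0,0.0075],"yaw": 0,"hand": 0}
    - {"offset": [-0.002,0,0.009],"yaw": 0,"hand": 0}
    - {"offset": [-0.0023,0,0.0105],"yaw": 0,"hand": 0}
    - {"offset": [-0.0027,0,0.012],"yaw": 0,"hand": 0}

```text
clock: 11.4
ee_pos: [0.4674, -0.0172, 0.2161]
eef_rot: [[-0.177, 0.984, 0.003], [0.984, 0.177, -0.0], [-0.001, 0.003, -1.0]]
ft_force: [-1.9, 0.1, 11.3]
gripper_width: 0.0003
gripper_force: 5.8
```

In the tool's units: 0.2 cm is 0.002, 0.1 cm is 0.001.

Emit:
jog_arm:
  deltas:
    - {"offset": [-0.0002,0,0.001],"yaw": 0,"hand": 0}
    - {"offset": [-0.0004,0,0.002],"yaw": 0,"hand": 0}

```text
clock: 11.6
ee_pos: [0.4675, -0.0176, 0.2142]
eef_rot: [[-0.177, 0.984, 0.003], [0.984, 0.177, -0.0], [-0.001, 0.003, -1.0]]
ft_force: [-3.1, 0.3, 11.2]
gripper_width: 0.0001
gripper_force: 5.9
```

Emit:
jog_arm:
  deltas:
    - {"offset": [-0.0002,0,0.001],"yaw": 0,"hand": 0}
    - {"offset": [-0.0004,0,0.002],"yaw": 0,"hand": 0}

```text
clock: 11.8
ee_pos: [0.4675, -0.0179, 0.2122]
eef_rot: [[-0.177, 0.984, 0.003], [0.984, 0.177, -0.0], [-0.001, 0.003, -1.0]]
ft_force: [-2.4, -0.5, 11.7]
gripper_width: 0.0003
gripper_force: 5.9
```

In the tool's units: 0.2 cm is 0.002, 0.1 cm is 0.001.

Emit:
jog_arm:
  deltas:
    - {"offset": [-0.0002,0,0.001],"yaw": 0,"hand": 0}
    - {"offset": [-0.0004,0,0.002],"yaw": 0,"hand": 0}

```text
clock: 12.0
ee_pos: [0.4676, -0.0183, 0.2103]
eef_rot: [[-0.177, 0.984, 0.003], [0.984, 0.177, -0.0], [-0.001, 0.003, -1.0]]
ft_force: [-2.3, 1.0, 12.0]
gripper_width: -0.0001
gripper_force: 6.1
```

Emit:
jog_arm:
  deltas:
    - {"offset": [-0.0002,0,0.001],"yaw": 0,"hand": 0}
    - {"offset": [-0.0004,0,0.002],"yaw": 0,"hand": 0}

```text
clock: 12.2
ee_pos: [0.4677, -0.0186, 0.2085]
eef_rot: [[-0.177, 0.984, 0.003], [0.984, 0.177, -0.0], [-0.001, 0.003, -1.0]]
ft_force: [-4.2, 0.7, 12.8]
gripper_width: -0.0002
gripper_force: 6.7
```

In the tool's units: 0.2 cm is 0.002, 0.1 cm is 0.001.

Emit:
jog_arm:
  deltas:
    - {"offset": [-0.0002,0,0.001],"yaw": 0,"hand": 0}
    - {"offset": [-0.0003,0,0.002],"yaw": 0,"hand": 0}

```text
clock: 12.4
ee_pos: [0.4677, -0.0189, 0.2062]
eef_rot: [[-0.177, 0.984, 0.003], [0.984, 0.177, -0.0], [-0.001, 0.003, -1.0]]
ft_force: [-1.4, -0.3, 10.7]
gripper_width: -0.0001
gripper_force: 5.0
```

Emit:
jog_arm:
  deltas:
    - {"offset": [-0.0002,0,0.001],"yaw": 0,"hand": 0}
    - {"offset": [-0.0003,0,0.002],"yaw": 0,"hand": 0}

```text
clock: 12.6
ee_pos: [0.4678, -0.0193, 0.2041]
eef_rot: [[-0.177, 0.984, 0.003], [0.984, 0.177, -0.0], [-0.001, 0.003, -1.0]]
ft_force: [-2.2, -0.4, 11.8]
gripper_width: -0.0002
gripper_force: 5.8
```

In the tool's units: 0.2 cm is 0.002, 0.1 cm is 0.001.

Emit:
jog_arm:
  deltas:
    - {"offset": [-0.0002,0,0.001],"yaw": 0,"hand": 0}
    - {"offset": [-0.0003,0,0.002],"yaw": 0,"hand": 0}

```text
clock: 12.8
ee_pos: [0.4679, -0.0195, 0.2015]
eef_rot: [[-0.177, 0.984, 0.003], [0.984, 0.177, -0.0], [-0.001, 0.003, -1.0]]
ft_force: [-0.1, 0.4, 7.8]
gripper_width: -0.0
gripper_force: 4.1
```

In the tool's units: 0.05 cm is 0.0005, -0.01 cm is -0.0001.

Emit:
jog_arm:
  deltas:
    - {"offset": [-0.0001,0,0.0005],"yaw": 0,"hand": 0}

```text
clock: 12.9
ee_pos: [0.4679, -0.0196, 0.2011]
eef_rot: [[-0.177, 0.984, 0.003], [0.984, 0.177, -0.0], [-0.001, 0.003, -1.0]]
ft_force: [-1.2, 1.2, 8.7]
gripper_width: 0.0002
gripper_force: 4.4
```

In the tool's units: 0.05 cm is 0.0005, -0.01 cm is -0.0001.

Emit:
jog_arm:
  deltas:
    - {"offset": [-0.0001,0,0.0005],"yaw": 0,"hand": 0}

```text
clock: 13.0
ee_pos: [0.4679, -0.0196, 0.2007]
eef_rot: [[-0.177, 0.984, 0.003], [0.984, 0.177, 0.0], [-0.0, 0.003, -1.0]]
ft_force: [-1.2, 1.1, 8.2]
gripper_width: 0.0001
gripper_force: 4.2
```

In the tool's units: 0.05 cm is 0.0005, -0.01 cm is -0.0001.

Emit:
jog_arm:
  deltas:
    - {"offset": [-0.0001,0,0.0005],"yaw": 0,"hand": 0}

```text
clock: 13.1
ee_pos: [0.4679, -0.0197, 0.2001]
eef_rot: [[-0.177, 0.984, 0.003], [0.984, 0.177, 0.0], [-0.0, 0.003, -1.0]]
ft_force: [-0.4, 1.0, 8.3]
gripper_width: -0.0002
gripper_force: 4.3
```

In the tool's units: 0.05 cm is 0.0005, -0.01 cm is -0.0001.

Emit:
jog_arm:
  deltas:
    - {"offset": [-0.0001,0,0.0005],"yaw": 0,"hand": 0}

```text
clock: 13.2
ee_pos: [0.4679, -0.0197, 0.1997]
eef_rot: [[-0.177, 0.984, 0.003], [0.984, 0.177, 0.0], [-0.0, 0.003, -1.0]]
ft_force: [-1.6, 0.4, 9.4]
gripper_width: 0.0001
gripper_force: 4.5
```

In the tool's units: 0.05 cm is 0.0005, -0.01 cm is -0.0001.

Emit:
jog_arm:
  deltas:
    - {"offset": [-0.0001,0,0.0005],"yaw": 0,"hand": 0}

```text
clock: 13.3
ee_pos: [0.468, -0.0198, 0.1993]
eef_rot: [[-0.177, 0.984, 0.003], [0.984, 0.177, 0.0], [-0.0, 0.003, -1.0]]
ft_force: [-1.1, 1.1, 9.0]
gripper_width: 0.0002
gripper_force: 4.8
```

In the tool's units: 0.05 cm is 0.0005, -0.01 cm is -0.0001.

Emit:
jog_arm:
  deltas:
    - {"offset": [-0.0001,0,0.0005],"yaw": 0,"hand": 0}

```text
clock: 13.4
ee_pos: [0.468, -0.0198, 0.1988]
eef_rot: [[-0.177, 0.984, 0.003], [0.984, 0.177, 0.0], [-0.0, 0.003, -1.0]]
ft_force: [-2.1, 1.9, 10.2]
gripper_width: 0.0001
gripper_force: 5.0
```

Second click at about z = 0.203, as the geometry predicts (0.204). The third is expected near 0.179, so I take fine steps as I approach it.

In the tool's units: 0.9 cm is 0.009, 0.75 cm is 0.0075.

Emit:
jog_arm:
  deltas:
    - {"offset": [-0.0001,0,0.0015],"yaw": 0,"hand": 0}
    - {"offset": [-0.0002,0,0.003],"yaw": 0,"hand": 0}
    - {"offset": [-0.0003,0,0.0045],"yaw": 0,"hand": 0}
    - {"offset": [-0.0004,0,0.006],"yaw": 0,"hand": 0}
    - {"offset": [-0.0005,0,0.0075],"yaw": 0,"hand": 0}
    - {"offset": [-0.0006,0,0.009],"yaw": 0,"hand": 0}

```text
clock: 14.0
ee_pos: [0.4681, -0.0205, 0.1902]
eef_rot: [[-0.177, 0.984, 0.003], [0.984, 0.177, 0.0], [-0.0, 0.003, -1.0]]
ft_force: [-3.5, 1.3, 13.6]
gripper_width: 0.0003
gripper_force: 6.5
```

Emit:
jog_arm:
  deltas:
    - {"offset": [-0.0001,0,0.001],"yaw": 0,"hand": 0}
    - {"offset": [-0.0001,0,0.002],"yaw": 0,"hand": 0}

```text
clock: 14.2
ee_pos: [0.4681, -0.0206, 0.1886]
eef_rot: [[-0.177, 0.984, 0.003], [0.984, 0.177, 0.0], [-0.0, 0.003, -1.0]]
ft_force: [-3.5, 1.2, 14.0]
gripper_width: 0.0003
gripper_force: 6.8
```

In the tool's units: 0.2 cm is 0.002, 0.1 cm is 0.001.

Emit:
jog_arm:
  deltas:
    - {"offset": [-0.0001,0,0.001],"yaw": 0,"hand": 0}
    - {"offset": [-0.0001,0,0.002],"yaw": 0,"hand": 0}

```text
clock: 14.4
ee_pos: [0.4682, -0.0207, 0.1867]
eef_rot: [[-0.177, 0.984, 0.003], [0.984, 0.177, 0.0], [-0.0, 0.003, -1.0]]
ft_force: [-3.4, 0.6, 13.9]
gripper_width: 0.0001
gripper_force: 7.1
```

In the tool's units: 0.1 cm is 0.001.

Emit:
jog_arm:
  deltas:
    - {"offset": [0,0,0.001],"yaw": 0,"hand": 0}

```text
clock: 14.5
ee_pos: [0.4682, -0.0208, 0.1857]
eef_rot: [[-0.177, 0.984, 0.003], [0.984, 0.177, 0.0], [-0.001, 0.003, -1.0]]
ft_force: [-3.4, 1.0, 13.3]
gripper_width: -0.0002
gripper_force: 7.0
```

In the tool's units: 0.1 cm is 0.001.

Emit:
jog_arm:
  deltas:
    - {"offset": [0,0,0.001],"yaw": 0,"hand": 0}

```text
clock: 14.6
ee_pos: [0.4682, -0.0208, 0.1847]
eef_rot: [[-0.177, 0.984, 0.003], [0.984, 0.177, 0.0], [-0.001, 0.003, -1.0]]
ft_force: [-3.6, 0.6, 15.2]
gripper_width: 0.0
gripper_force: 7.5
```

In the tool's units: 0.1 cm is 0.001.

Emit:
jog_arm:
  deltas:
    - {"offset": [0,0,0.001],"yaw": 0,"hand": 0}

```text
clock: 14.7
ee_pos: [0.4682, -0.0208, 0.1839]
eef_rot: [[-0.177, 0.984, 0.004], [0.984, 0.177, 0.0], [-0.001, 0.004, -1.0]]
ft_force: [-5.7, 1.0, 16.5]
gripper_width: -0.0003
gripper_force: 8.1
```

In the tool's units: 0.1 cm is 0.001.

Emit:
jog_arm:
  deltas:
    - {"offset": [0,0,0.001],"yaw": 0,"hand": 0}

```text
clock: 14.8
ee_pos: [0.4683, -0.0208, 0.1831]
eef_rot: [[-0.177, 0.984, 0.004], [0.984, 0.177, -0.0], [-0.001, 0.004, -1.0]]
ft_force: [-4.8, 0.3, 16.8]
gripper_width: -0.0
gripper_force: 8.6
```

Emit:
jog_arm:
  deltas:
    - {"offset": [0,0,0.001],"yaw": 0,"hand": 0}

```text
clock: 14.9
ee_pos: [0.4683, -0.0208, 0.1819]
eef_rot: [[-0.177, 0.984, 0.004], [0.984, 0.177, -0.0], [-0.001, 0.004, -1.0]]
ft_force: [-2.2, 0.7, 10.7]
gripper_width: -0.0002
gripper_force: 5.7
```

Emit:
jog_arm:
  deltas:
    - {"offset": [0,0,0.001],"yaw": 0,"hand": 0}

```text
clock: 15.0
ee_pos: [0.4683, -0.0208, 0.1807]
eef_rot: [[-0.177, 0.984, 0.004], [0.984, 0.177, -0.0], [-0.001, 0.004, -1.0]]
ft_force: [-3.7, 0.9, 16.9]
gripper_width: 0.0002
gripper_force: 7.8
```

In the tool's units: 0.1 cm is 0.001.

Emit:
jog_arm:
  deltas:
    - {"offset": [0,0,0.001],"yaw": 0,"hand": 0}

```text
clock: 15.1
ee_pos: [0.4683, -0.0208, 0.18]
eef_rot: [[-0.177, 0.984, 0.004], [0.984, 0.177, -0.0], [-0.001, 0.004, -1.0]]
ft_force: [-3.8, 1.0, 16.6]
gripper_width: -0.0004
gripper_force: 8.4
```

In the tool's units: 0.1 cm is 0.001.

Emit:
jog_arm:
  deltas:
    - {"offset": [0,0,0.001],"yaw": 0,"hand": 0}

```text
clock: 15.2
ee_pos: [0.4684, -0.0208, 0.179]
eef_rot: [[-0.177, 0.984, 0.004], [0.984, 0.177, -0.0], [-0.001, 0.004, -1.0]]
ft_force: [-0.4, 0.5, 6.6]
gripper_width: -0.0001
gripper_force: 4.0
```

In the tool's units: 0.1 cm is 0.001.

Emit:
jog_arm:
  deltas:
    - {"offset": [0,0,0.001],"yaw": 0,"hand": 0}

```text
clock: 15.3
ee_pos: [0.4684, -0.0208, 0.177]
eef_rot: [[-0.177, 0.984, 0.004], [0.984, 0.177, 0.0], [-0.001, 0.004, -1.0]]
ft_force: [-0.2, 0.8, 8.9]
gripper_width: -0.0001
gripper_force: 4.3
```

The third click came at about z = 0.1795 (16.6 → 6.6 N), as predicted. I go about 5 mm further, clear of the pawl, and hold.

In the tool's units: 0.4 cm is 0.004, 0.3 cm is 0.003.

Emit:
jog_arm:
  deltas:
    - {"offset": [0,0,0.001],"yaw": 0,"hand": 0}
    - {"offset": [0,0,0.002],"yaw": 0,"hand": 0}
    - {"offset": [0,0,0.003],"yaw": 0,"hand": 0}
    - {"offset": [0,0,0.004],"yaw": 0,"hand": 0}
    - {"offset": [0,0,0.004],"yaw": 0,"hand": 0}
    - {"offset": [0,0,0.004],"yaw": 0,"hand": 0}
    - {"offset": [0,0,0.004],"yaw": 0,"hand": 0}
    - {"offset": [0,0,0.004],"yaw": 0,"hand": 0}

```text
clock: 16.1
ee_pos: [0.4684, -0.0207, 0.1735]
eef_rot: [[-0.177, 0.984, 0.004], [0.984, 0.177, 0.0], [-0.0, 0.004, -1.0]]
ft_force: [-2.2, 0.9, 12.6]
gripper_width: -0.0
gripper_force: 6.1
```

```bash
python3 - <<'E'
from h import *
B=cv2.cvtColor(r.get_image("scene"),cv2.COLOR_RGB2BGR)
cv2.imwrite("pics/s2.png",cv2.resize(B[170:340,280:500],None,fx=3.5,fy=3.5,interpolation=cv2.INTER_CUBIC))
s=r.state();print(s["ee_pos"],s["ft_force"],s["gripper_force"],s["clock"])
E
```

```text
[ 0.46843559 -0.02070527  0.17348455] [-2.42828834  2.18123021 12.34844831] 6.14320051856339 16.15
```

View pics/s2.png

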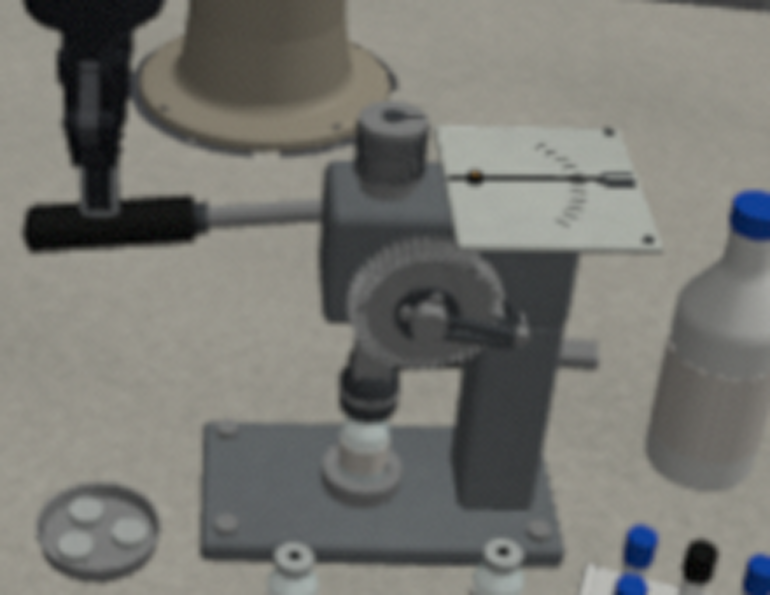

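The needle lies on the marker (600,180), the vial is upright in its nest (362,450), and the fingers press on the lever with about 12 N, about 6 mm past click three. I'm handing in.

```bash
python3 -c "
from workcell import r
print(r.sign_off())"
```

```text
the job is handed in; nothing more can be done
None
```

I handed the job in with the needle on the limit marker, the lever pressed about 6 mm past its third click at about 12 N, and the vial still standing in its nest; the sign-off returned no verdict.

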